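# Lock a sharps container in its counter bracket and pull-test it

### The job

Stand the red sharps container in the grey locking bracket, either way round, and press it down gently until both yellow side latches have snapped over its ledge. Then prove that they hold: pull it straight up by its handle with a steady 12 N more than its own weight for two seconds. Never press on the bracket with more than 30 N nor pull on the latches with more than 20 N. Let it down again and let go, leaving it locked and upright; keep it upright throughout and do not disturb the other things on the counter.

Things in the scene. Friction and masses are not known exactly. Their poses are not given: they have to be found in the camera images.
- container: Red sharps container, white lid, loose, 0.28 to 0.56 kg (hidden). Origin: centre of its underside, z up. Skirt, lowest 38 mm: 100 mm along x by 88 mm along y, its foot edge bevelled 3 mm; above it the body is 90 x 78 mm, which leaves a 5 mm ledge all round, 38 mm above the underside. Lid 96 x 84 mm, its top 124 mm above the underside. The same when turned half round.
- handle (a point): Middle of the container's white handle bar, 156 mm above its underside; axes as the container's. The bar runs along x over the lid: 90 mm long, 12 mm thick in y, 12 mm high, with 26 mm free height under it, on posts at x = -40 and +40 mm. Grasp here from above, fingers closing along y.
- bracket: Grey locking bracket fixed on the counter, base 130 x 150 mm. Origin: centre of its underside, at counter height, z up. Its open-topped pocket, 104 mm along x by 92 mm along y, takes the container's skirt with 2 mm room on each side. Walls end 52 mm above the counter, with lips flared out up to 62 mm. Yellow latches stand mid +y and mid -y wall, tabs outside up to 70 mm high.
- seat (a point): Centre of the top of the springy black rubber pad on the pocket's floor, 8 mm above the counter; axes as the bracket's. The pad gives 1 mm for each 4 N, 3 mm at most. When home, the container's underside rests here or up to 1.5 mm lower.
- latch_left (a joint): Outward travel (m) of the spring latch in the bracket's +y wall: 0 sprung fully in, 0.002 to 0.006 while the skirt holds it back, 0.009 at most. Its sloping nose reaches 6 mm into the pocket, 47 to 65 mm above the counter. The skirt wedges both noses apart (8 to 14 N in all, the container's weight helps), rubs past them, and they spring in once the ledge is below them.
- latch_right (a joint): The same for the latch in the bracket's -y wall. Both latches' height is adjusted differently from run to run: the locked container can be lifted a hidden 1 to 4 mm off the pad before it meets their noses. They sit on a springy yoke that gives 1 mm for each 8 N of pull.
- sanitiser: Clear pump bottle with a blue band, 60 mm across, 163 mm high, loose; origin at the centre of its underside. Leave it alone.
- pill_jar: Amber jar with a white cap, 56 mm across, 90 mm high, loose; origin at the centre of its underside. Leave it alone.
- glove_box: White carton of gloves, 230 x 120 x 75 mm, loose; origin at the centre of its underside. Leave it alone.
- steel_cup: Small steel cup, 80 mm across, 55 mm high, loose; origin at the centre of its underside. Leave it alone.
Things that resemble listed ones, but are neither listed nor needed, are in the scene too. What is shaped like the container but green is not meant.

How it is judged (in metres and radians):
On the way, in this order (a step that is already met when the one before it is completed fails the run):
1. the container stands in the bracket's pocket with both latches sprung back over its ledge (z of container in the frame of bracket below 0.0135 m and horizontal distance between container and bracket below 0.007 m and value of joint each of latch_left, latch_right below 0.0025 m), for 0.2 s.
2. the locked container, lifted off the pad, pulls on the latches with 9 to 17 N for one second without a break (contact force between container and bracket between 9 and 17 N and z of container in the frame of bracket between 0.0088 and 0.018 m and value of joint each of latch_left, latch_right below 0.003 m), for 1 s.
At the end, for the whole second after the job is handed in: The container stands at rest on the pad in the bracket (underside less than 9.5 mm above the counter, centre within 7 mm of the bracket's, less than 0.06 rad from upright) with both latches sprung in over its ledge (within 2.5 mm of fully in) (z of container in the frame of bracket below 0.0095 m and horizontal distance between container and bracket below 0.007 m and angle between container's own z axis and vertical below 0.06 rad and linear speed of container below 0.01 m/s and value of joint each of latch_left, latch_right below 0.0025 m); the robot touches nothing.
It fails at once if the container loads the bracket with more than 30 N (contact force between container and bracket above 30 N).
It fails at once if the locked container, lifted off the pad, pulls on the latches with more than 20 N (contact force between container and bracket above 20 N and z of container in the frame of bracket between 0.0088 and 0.018 m and value of joint each of latch_left, latch_right below 0.001 m and horizontal distance between container and bracket below 0.007 m).
It fails at once if the container is tipped by more than 0.4 rad (angle between container's own z axis and vertical above 0.4 rad).
It fails at once if a bystander is moved more than 20 mm (distance of any of sanitiser, pill_jar, glove_box, steel_cup from where it was at the start of the episode above 0.02 m).
It also fails if it takes over 72 s, if anything falls off the work surface, if the arm or the gripper's body presses on something with over 40 N, if the wrist force passes 120 N, or if a joint passes its speed limit or range.

### The arm

A 7-joint arm with a two-finger parallel gripper is mounted at the origin on the work surface. World frame = base frame: x ahead of the robot, y to its left, z up, the work surface at z = 0. Lengths are in m, angles in degrees, forces in N, time in s.
With the tool pointing down it reaches from about 0.35 to 0.9 m from the base axis. Payload 8.1 kg.
Tool frame: the origin (TCP) lies on the centre line of the jaws, within the pads' length; the fingertips stand 17 mm ahead of it and the grasp point (between the pads) lies 2 mm behind it; z points along the fingers, y is the line along which they close (so a half turn about z gives the same grasp; the last joint's range is limited). The gripper opens to 85 mm and grips with 20 to 120 N. Pads are 22 mm wide; open, the fingers measure 114 mm over their backs; the gripper's body (76 mm by 85 mm) begins 54 mm behind the grasp point. The pads swing forward as they close: fully open they stand 13 mm farther back than shut.
Start: joints at [-75.206, 24.895, 1.432, 90.138, -0.665, 64.973, -4.303], TCP at [0.221, 0.585, 0.248] pointing down, gripper open.
Joint ranges: [-149.89, 149.89], [-25.12, 119.58], [-72.63, 75.52], [4.76, 147.25], [-75.54, 255.54], [6.69, 114.76], [-157.13, 157.13]. Speed limits (degrees/s): [127.2, 127.2, 172.46, 172.46, 180, 180, 180].

### API

Orientations are given as a 3x3 rotation matrix whose columns are the frame's x, y, z axes.
In Python, from rig import bot, capture gives the robot as it stands. The module is installed in compiled form; this text tells all that it offers.
- The arm moves only by the tool carry_out, never from a script. Its argument "increments" is one flat list of numbers, 7 for each row, row after row: the turn, a rotation vector about the tool's x, y, z in rad, then the shift along the tool's x, y, z in mm, then the opening in per cent of the stroke, from 0 (shut) to 100 (fully open). In form: [ax, ay, az, tx, ty, tz, grip, ax, ay, az, tx, ty, tz, grip, ...]. A call has 1 to 5 rows; each row is the pose to reach, as a shift and turn from the pose commanded when the call began, along the tool's axes at that moment; what a row does not reach only later rows make up. A row lasts 1/10 s, in which the tool goes at most 50 mm and 8.59 degrees, less where a joint would pass 70% of its speed; a pose out of reach is approached as far as the arm can. A call with a gripper value outside its range is refused whole. The fingers move at their own pace and stop on an object; "force" is the grip in N (left out, the last holds). Time passes only in rows, so rows that repeat a pose let the fingers close. It gives the time, the measured TCP pose, the force, the opening and the grip force at its end, in the units of the state.
- bot.state(): the state, without advancing time (a new reading comes with each control period).
- capture(name): name is "side" or "top" or "wrist"; returns a dict with "image" (480x640x3 uint8, blue, green, red), "fx", "fy", "cx", "cy" (pixels), "R" (3x3) and "t" (3): a world point X has camera coordinates R X + t. Camera axes: x right, y down, z forward; pixel columns grow to the right and rows downward; lengths in m; the calibration is good to about 2 mm. A picture is of the moment at which its call begins. There is no depth.
- bot.close_job(): hands the job in; it is judged then, once.
The state is a dict: "time_s": time; "joints": joint angles; "dq": joint speeds; "tau": joint torques, N m; "tcp_pos": TCP position; "tcp_rot": TCP orientation; "contact_force": force on the tool from outside, world axes, zero at the start; "ft_torque": the same for the moment, N m; "opening": finger opening in m; "finger_force": force on a finger pad.
Only numpy, scipy, OpenCV 4.12 (cv2) and the standard library are available. Lean on these libraries where they do the work, as an engineer would, in place of code of your own. Each camera call takes 0.05 s, during which the arm holds its last target. There are 200 camera calls.

## Working session

There is one attempt and no reset: what is moved stays moved. The work goes in short steps, Python scripts to look and compute and a tool call to move; the robot and the scene stay as the last step left them, time stands still between calls to the robot, and variables do not carry over. Pictures are saved under pics/ and viewed, at most 10 in all, crops included, and the job is handed in when it is done.

Besides the shell and the picture viewer there is one more tool, called by a JSON object that holds its "method" and its "body", one argument or row to a line. carry_out: Moves the arm, as the interface text tells. Its arguments: {"type":"object","properties":{"increments":{"type":"array","items":{"type":"number"}},"force":{"type":"number"}},"required":["increments"]}

```bash
mkdir -p pics
python3 - <<'E'
from rig import bot,capture
import cv2,numpy as np
s=bot.state(); print({k:np.round(v,4).tolist() for k,v in s.items()})
for n in("top","side"):
    c=capture(n); cv2.imwrite(f"pics/{n}0.png",c["image"]); print(n,c["fx"],c["cx"],c["cy"],np.round(c["R"],3).tolist(),np.round(c["t"],3).tolist())
E
```

```text
{'time_s': 0.0, 'joints': [-75.2077, 24.9335, 1.4325, 90.1904, -0.6644, 64.9725, -4.3023], 'dq': [-0.0345, -0.0798, 0.1098, 0.0306, -0.0479, -0.0888, 0.0179], 'tau': [-0.0012, -67.0462, 1.0246, -31.6212, 0.0156, 0.0124, -0.0], 'tcp_pos': [0.2205, 0.5843, 0.2475], 'tcp_rot': [[-0.9356, 0.3531, -0.0004], [0.3531, 0.9356, -0.0015], [-0.0002, -0.0015, -1.0]], 'contact_force': [-0.2796, 0.0344, -0.0885], 'ft_torque': [0.0182, 0.0251, -0.0207], 'finger_force': 0.0, 'opening': 0.0849}
top 571.14212600096 307.8180286852172 236.68485957649534 [[-0.005, -1.0, -0.012], [-0.997, 0.006, -0.073], [0.073, 0.011, -0.997]] [-0.015, 0.513, 1.556]
side 455.3537047821842 325.7580085731726 243.89268197721157 [[-0.986, -0.166, -0.004], [-0.125, 0.755, -0.644], [0.11, -0.635, -0.765]] [0.518, 0.165, 1.006]
```

View pics/top0.png

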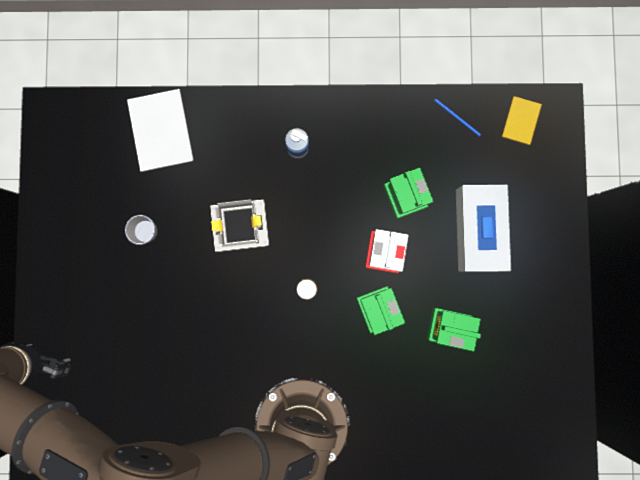

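View pics/side0.png

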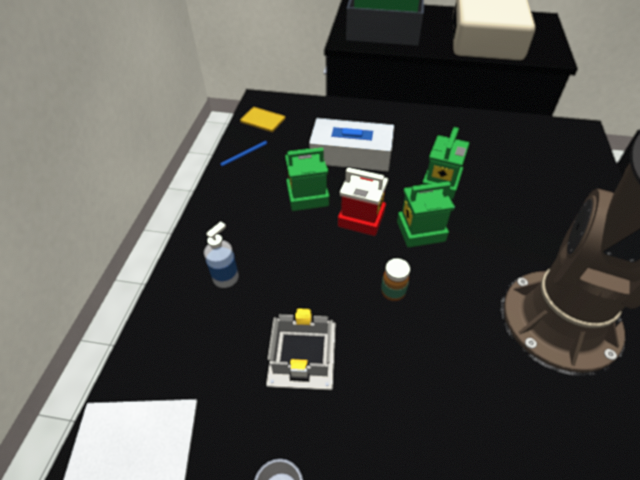

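Candidates that resemble the container in the top view are the red one at (387,251) and green ones at (409,192), (381,310) and (455,329). The description says red with a white lid, so I choose (387,251), which is (363,200) in the side view. The bracket is at (240,225), with its latches at (217,226) and (257,221). Next is a close crop to check the choice.

Run:
```python
import cv2,numpy as np
t=cv2.imread("pics/top0.png");s=cv2.imread("pics/side0.png")
a=cv2.resize(t[215:285,350:424],(400,378),interpolation=2);b=cv2.resize(t[190:260,203:277],(400,378),interpolation=2)
cv2.imwrite("pics/crop.png",np.hstack([a,b]))
```

```text
(no output)
```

View pics/crop.png

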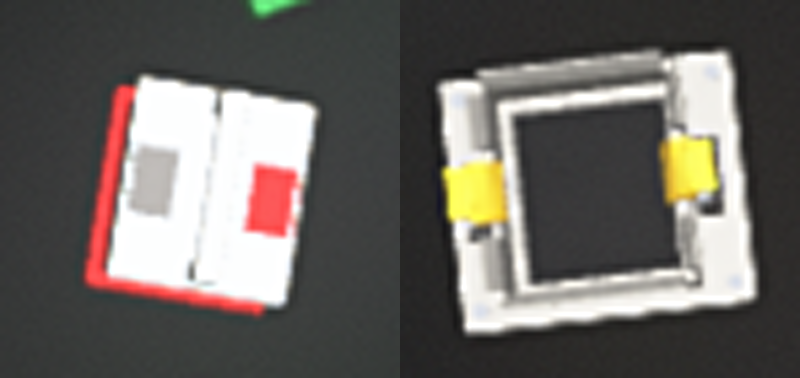

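The crop confirms a white lid over a red skirt. The handle bar runs nearly along world x, from crop (195,275) to (218,95). The bracket's latches lie along its y, at crop (475,190) and (690,167).

```bash
cat > h.py <<'E'
from rig import bot,capture
import cv2,numpy as np
from scipy.spatial.transform import Rotation as Ro
def ray(c,uv):
    uv=np.atleast_2d(uv); d=np.c_[(uv[:,0]-c["cx"])/c["fx"],(uv[:,1]-c["cy"])/c["fy"],np.ones(len(uv))]@c["R"]
    return -c["R"].T@c["t"],d
def plane(c,uv,z):
    o,d=ray(c,uv); return o+d*((z-o[2])/d[:,2])[:,None]
def tri(c1,p1,c2,p2):
    o1,d1=ray(c1,p1);o2,d2=ray(c2,p2); A=np.c_[d1[0],-d2[0]]; k=np.linalg.lstsq(A,o2-o1,rcond=None)[0]
    a,b=o1+k[0]*d1[0],o2+k[1]*d2[0]; return (a+b)/2,np.linalg.norm(a-b)
def blobs(m,amin=20):
    n,l,st,ce=cv2.connectedComponentsWithStats(m.astype(np.uint8)); return [(st[i,4],ce[i],l==i) for i in range(1,n) if st[i,4]>=amin]
def yel(im):
    h=cv2.cvtColor(im,cv2.COLOR_BGR2HSV); return cv2.inRange(h,(20,150,120),(35,255,255))>0
def redm(im):
    h=cv2.cvtColor(im,cv2.COLOR_BGR2HSV); return ((h[...,0]<8)|(h[...,0]>172))&(h[...,1]>150)&(h[...,2]>90)
def white(im):
    h=cv2.cvtColor(im,cv2.COLOR_BGR2HSV); return (h[...,1]<40)&(h[...,2]>165)
def rect(P):  # hull rect of xy pts in mm
    (c,wh,a)=cv2.minAreaRect((P[:,:2]*1000).astype(np.float32)); return np.round(c,1),np.round(wh,1),round(a,1)
def pts(m):
    v,u=np.nonzero(m); return np.c_[u,v].astype(float)
E
python3 - <<'E'
from h import *
T=capture("top");S=capture("side")
for n,c in(("top",T),("side",S)):
    print(n,"C",np.round(-c["R"].T@c["t"],3))
    for a,ce,m in blobs(yel(c["image"])): print(" yel",a,np.round(ce,1),np.round(plane(c,ce,.07),4))
im=T["image"]; w=white(im); 
for a,ce,m in blobs(w):
    if abs(ce[0]-387)<20 and abs(ce[1]-251)<20: print("lid",a,ce,rect(plane(T,pts(m),.124)))
    if abs(ce[0]-240)<35 and abs(ce[1]-225)<35: print("brk",a,ce,rect(plane(T,pts(m),.01)))
b=np.zeros(w.shape,bool); b[190:260,203:277]=im[190:260,203:277].max(2)>90
print("brk all",rect(plane(T,pts(b),.008)))
r=redm(im); b=np.zeros(w.shape,bool); b[215:285,350:424]=(r|w)[215:285,350:424]
for z in(.124,.038): print("cont all",rect(plane(T,pts(b),z)))
yt=sorted([ce for a,ce,m in blobs(yel(T["image"])) if a<200 and ce[0]<300],key=lambda p:p[0])
ys=sorted([ce for a,ce,m in blobs(yel(S["image"])) if ce[1]>250],key=lambda p:-p[1])
for p,q in zip(yt,ys): print("tri",*tri(T,p,S,q))
E
```

```text
top C [ 0.398 -0.035  1.589]
 yel 1265 [521.4 120.2] [[ 0.8204 -0.5952  0.07  ]]
 yel 94 [255.7 220.6] [[0.5529 0.1212 0.07  ]]
 yel 103 [216.7 225.4] [[0.5406 0.2257 0.07  ]]
side C [0.422 0.6   0.878]
 yel 623 [262.3 118.3] [[ 0.8087 -0.5286  0.07  ]]
 yel 239 [303.  316.1] [[0.5512 0.1274 0.07  ]]
 yel 146 [298.3 362.9] [[0.5396 0.2295 0.07  ]]
brk 940 [244.11702128 229.6893617 ] (array([547.4, 173.5]), array([128.8, 150.5]), 6.3)
brk 113 [214.31858407 212.18584071] (array([583.2, 242. ]), array([42.5, 22.2]), 6.1)
lid 1112 [387.55125899 249.66546763] (array([ 469.7, -225.9]), array([85. , 96.7]), 80.1)
brk all (array([548.7, 174.9]), array([136.4, 154.4]), 6.4)
cont all (array([ 467.8, -220.3]), array([ 95.7, 102.2]), 80.1)
cont all (array([ 472. , -231.2]), array([101.3, 108.2]), 80.1)
tri [0.54083549 0.22673594 0.06384506] 0.0006905979048595177
tri [0.55326853 0.12208244 0.06081876] 0.0011128897741582533
```

```bash
cat >> h.py <<'E'
def inc(p,ydeg,st=None,R0=None,p0=None):
    """increment (rotvec rad, shift mm) to TCP p, pointing down, tool y at ydeg in the world"""
    st=st or bot.state(); R0=np.array(st["tcp_rot"]) if R0 is None else R0; p0=np.array(st["tcp_pos"]) if p0 is None else p0
    a=np.radians(ydeg); y=np.array([np.cos(a),np.sin(a),0]); z=np.array([0,0,-1.]); R=np.c_[np.cross(y,z),y,z]
    return np.round(Ro.from_matrix(R0.T@R).as_rotvec(),4),np.round(R0.T@(np.array(p)-p0)*1000,1)
E
python3 - <<'E'
from h import *
print(inc([.42,.15,.25],80.1)); print(inc([.47,-.226,.25],80.1))
a=np.radians(80.1);y=np.array([np.cos(a),np.sin(a),0]);z=np.array([0,0,-1.]);R=np.c_[np.cross(y,z),y,z]
print(inc([.47,-.226,.25],80.1,None,R,np.array([.42,.15,.25])))
E
```

```text
(array([-0.001 ,  0.    , -0.1881]), array([-340. , -336.1,   -1.8]))
(array([-0.001 ,  0.    , -0.1881]), array([-519.5, -670.2,   -1.5]))
(array([0., 0., 0.]), array([-113.9, -361.8,    0. ]))
```

{"method": "carry_out", "body": {
  "increments": [0,0,-0.094,-40,-40,0,60,0,0,-0.188,-80,-80,0,60,0,0,-0.188,-110,-110,0,60,0,0,-0.188,-140,-140,0,60,0,0,-0.188,-170,-168,0,60]
}}

```text
time_s: 0.7
tcp_pos: [0.3211, 0.3648, 0.2483]
tcp_rot: [[-0.985, 0.173, 0.0], [0.173, 0.985, -0.0], [-0.0, -0.0, -1.0]]
contact_force: [0.8, 0.5, -0.6]
opening: 0.0512
finger_force: 0.0
```

{"method": "carry_out", "body": {
  "increments": [0,0,0,-27,-40,0,60,0,0,0,-54,-80,0,60,0,0,0,-81,-120,0,60,0,0,0,-108,-160,0,60,0,0,0,-136,-197,0,60]
}}

```text
time_s: 1.2
tcp_pos: [0.4207, 0.148, 0.2485]
tcp_rot: [[-0.985, 0.172, 0.0], [0.172, 0.985, 0.0], [-0.0, 0.0, -1.0]]
contact_force: [1.7, 0.1, -0.4]
opening: 0.0509
finger_force: 0.0
```

{"method": "carry_out", "body": {
  "increments": [0,0,0,-12,-36,0,60,0,0,0,-23,-72,0,60,0,0,0,-35,-108,0,60,0,0,0,-46,-145,0,60,0,0,0,-57,-181,0,60]
}}

```text
time_s: 1.7
tcp_pos: [0.4453, -0.0396, 0.2484]
tcp_rot: [[-0.985, 0.172, 0.0], [0.172, 0.985, 0.0], [-0.0, 0.0, -1.0]]
contact_force: [0.9, 0.3, -0.6]
opening: 0.0512
finger_force: 0.0
```

{"method": "carry_out", "body": {
  "increments": [0,0,0,-12,-36,0,60,0,0,0,-23,-72,0,60,0,0,0,-35,-108,0,60,0,0,0,-46,-145,0,60,0,0,0,-57,-181,0,60]
}}

```text
time_s: 2.2
tcp_pos: [0.4705, -0.2277, 0.2483]
tcp_rot: [[-0.985, 0.172, 0.0], [0.172, 0.985, 0.0], [-0.0, 0.0, -1.0]]
contact_force: [0.5, 0.9, 0.6]
opening: 0.0514
finger_force: 0.0
```

Good tracking. Next I check the handle with the wrist camera.

Run:
```python
from h import *
W=capture("wrist"); cv2.imwrite("pics/w1.png",W["image"]); print(np.round(-W["R"].T@W["t"],3))
w=white(W["image"])
for a,ce,m in blobs(w,500): print(a,ce,rect(plane(W,pts(m),.124)),rect(plane(W,pts(m),.162)))
print([np.round((W["R"]@np.array(p)+W["t"])/(W["R"]@np.array(p)+W["t"])[2],3) for p in([.47,-.226,.162],)])
```

```text
[ 0.392 -0.214  0.374]
4815 [587.56137072  45.33021807] (array([373.7, -44.1]), array([42.7, 47.6]), 9.4) (array([376.5, -70. ]), array([36.2, 40.4]), 9.4)
695 [636.31079137 224.84892086] (array([502.4,  -3. ]), array([86.9,  4.7]), 5.4) (array([485.6, -35.1]), array([73.7,  4. ]), 5.4)
12731 [318.02057969 239.18490299] (array([ 479.3, -232.9]), array([ 86.5, 114.3]), 80.2) (array([ 466. , -230.1]), array([73.3, 96.9]), 80.2)
13755 [ 55.35965104 310.67917121] (array([ 508.3, -449.2]), array([190.5, 101. ]), 0.4) (array([ 490.6, -413.5]), array([161.5,  85.6]), 0.4)
[array([0.006, 0.042, 1.   ])]
```

View pics/w1.png

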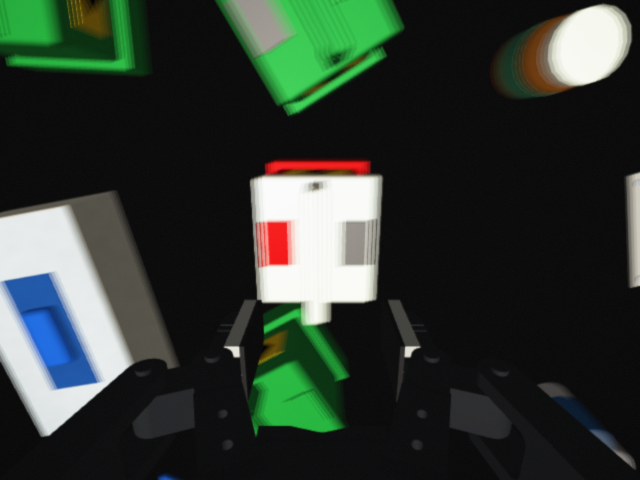

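The wrist view shows the lid spanning (252–382, 175–302) and the bar at u≈316, its far end at (316,323) and its near end at (316,183). The bar lies between the fingers at u≈243 and 402. I take the bar's line from this.

Run:
```python
from h import *
W=capture("wrist"); w=white(W["image"])
l=[m for a,ce,m in blobs(w,500) if abs(ce[0]-318)<25][0]
ys=np.nonzero(l.sum(1))[0]; print(ys.min(),ys.max()); 
for v in range(180,330,10): u=np.nonzero(l[v,200:450])[0]+200; print(v,u.min() if len(u) else 0,u.max() if len(u) else 0,end="; ")
v=ys.max(); tail=pts(l); tail=tail[tail[:,1]>v-15]; u=tail[:,0].mean(); print("\nend",np.round(plane(W,[[u,v]],.162),4), "tailmid",np.round(plane(W,[tail.mean(0)],.162),4))
a=np.radians(-9.9); print("expected end",.47+.045*np.cos(a),-.226+.045*np.sin(a))
lid=pts(l); lid=lid[lid[:,1]<298]; print(rect(plane(W,lid,.124)))
print(inc([.470,-.226,.154],80.1))
```

```text
173 319
180 272 392; 190 273 391; 200 273 390; 210 274 390; 220 274 389; 230 275 389; 240 275 388; 250 276 388; 260 276 387; 270 277 387; 280 277 386; 290 278 385; 300 325 341; 310 325 341; 320 0 0; 
end [[ 0.5127 -0.2346  0.162 ]] tailmid [[ 0.5075 -0.2337  0.162 ]]
expected end 0.5143299196769648 -0.23373680951257345
(array([ 469.1, -227.2]), array([82.9, 94.2]), 80.1)
(array([-0.003 ,  0.0009, -0.0068]), array([ 1. ,  5.8, 94.5]))
```

{"method": "carry_out", "body": {
  "increments": [0,0,0,0,0,25,60,0,0,0,0,0,45,60,0,0,0,0,0,50,60,0,0,0,0,0,50,60,0,0,0,0,0,50,60]
}}

```text
time_s: 2.8
tcp_pos: [0.471, -0.2261, 0.1991]
tcp_rot: [[-0.985, 0.172, 0.001], [0.172, 0.985, -0.0], [-0.001, -0.0, -1.0]]
contact_force: [0.1, -0.2, 0.4]
opening: 0.0512
finger_force: 0.0
```

Run:
```python
from h import *
W=capture("wrist"); s=bot.state(); print(np.round(s["tcp_pos"],4),np.round(s["tcp_rot"],4).tolist(),s["contact_force"],np.abs(s["dq"]).max())
print(inc([.4695,-.2263,.154],80.1,s))
w=white(W["image"]);l=[m for a,ce,m in blobs(w,500) if abs(ce[0]-325)<35 and abs(ce[1]-240)<60][0]
ys=np.nonzero(l.sum(1))[0];v=ys.max();tail=pts(l); tail=tail[tail[:,1]>v-12];u=tail[:,0].mean();print(u,v,len(tail),plane(W,[[u,v]],.162))
```

```text
[ 0.4711 -0.2262  0.1993] [[-0.9851, 0.1718, 0.0015], [0.1718, 0.9851, -0.0003], [-0.0015, -0.0001, -1.0]] [ 0.4401244   0.22352923 -0.71811356] 0.18825626958463398
(array([-0.0001,  0.0015,  0.0002]), array([ 1.6, -0.4, 45.3]))
318.9233870967742 368 248 [[ 0.51298182 -0.23476433  0.162     ]]
```

{"method": "carry_out", "body": {
  "increments": [0,0,0,0.5,0,15,60,0,0,0,1,0,30,60,0,0,0,1,0,45,60,0,0,0,1,0,45,60,0,0,0,1,0,45,60]
}}

```text
time_s: 3.35
tcp_pos: [0.4699, -0.2261, 0.1541]
tcp_rot: [[-0.985, 0.172, 0.001], [0.172, 0.985, -0.0], [-0.001, -0.0, -1.0]]
contact_force: [-0.6, -0.8, 0.2]
opening: 0.0513
finger_force: 0.0
```

{"method": "carry_out", "body": {
  "increments": [0,0,0,0,0,0,30,0,0,0,0,0,0,20,0,0,0,0,0,0,5,0,0,0,0,0,0,5,0,0,0,0,0,0,5],
  "force": 80
}}

```text
time_s: 3.85
tcp_pos: [0.4699, -0.2268, 0.1541]
tcp_rot: [[-0.985, 0.173, 0.001], [0.173, 0.985, -0.001], [-0.002, -0.001, -1.0]]
contact_force: [-0.8, -3.0, 6.1]
opening: 0.0107
finger_force: 78.5
```

{"method": "carry_out", "body": {
  "increments": [0,0,0,0,0,0,5,0,0,0,0,0,0,5,0,0,0,0,0,0,5,0,0,0,0,0,0,5,0,0,0,0,0,0,5]
}}

```text
time_s: 4.35
tcp_pos: [0.4699, -0.2268, 0.154]
tcp_rot: [[-0.985, 0.173, 0.001], [0.173, 0.985, -0.001], [-0.001, -0.001, -1.0]]
contact_force: [-1.0, -1.9, 6.7]
opening: 0.0102
finger_force: 78.6
```

{"method": "carry_out", "body": {
  "increments": [0,0,0,0,0,-10,5,0,0,0,0,0,-35,5,0,0,0,0,0,-70,5,0,0,0,0,0,-100,5,0,0,0,0,0,-120,5]
}}

```text
time_s: 4.85
tcp_pos: [0.4695, -0.2258, 0.2755]
tcp_rot: [[-0.985, 0.172, 0.001], [0.172, 0.985, 0.0], [-0.001, 0.0, -1.0]]
contact_force: [0.2, -0.3, -5.6]
opening: 0.0107
finger_force: 78.4
```

{"method": "carry_out", "body": {
  "increments": [0,0,0,0,0,0,5,0,0,0,0,0,0,5,0,0,0,0,0,0,5,0,0,0,0,0,0,5,0,0,0,0,0,0,5]
}}

```text
time_s: 5.35
tcp_pos: [0.4691, -0.2257, 0.2724]
tcp_rot: [[-0.985, 0.172, -0.002], [0.172, 0.985, 0.0], [0.002, 0.0, -1.0]]
contact_force: [-0.0, -0.0, -4.1]
opening: 0.0106
finger_force: 78.4
```

Run:
```python
from h import *
W=capture("wrist");S=capture("side");T=capture("top");F=[]
for i in range(6): capture("side"); F.append(bot.state()["contact_force"])
print(np.mean(F,0),bot.state()["ft_torque"],bot.state()["opening"])
cv2.imwrite("pics/lift.png",np.hstack([cv2.resize(S["image"][90:330,240:480],(400,400)),cv2.resize(W["image"],(400,300))[:, :].repeat(1,0) if 0 else cv2.copyMakeBorder(cv2.resize(W["image"],(400,300)),50,50,0,0,0)]))
print(inc([.547,.174,.274],96.5))
for a,ce,m in blobs(white(T["image"]),500):
    if abs(ce[0]-387)<40 and abs(ce[1]-251)<60: print("lid",a,rect(plane(T,pts(m),.244)))
print(blobs(white(T["image"])&(np.indices((480,640))[1]>295)&(np.indices((480,640))[1]<320)&(np.indices((480,640))[0]>270)&(np.indices((480,640))[0]<305))[0][1])
```

```text
[ 0.30868045 -0.16018649 -4.64454784] [-0.02778935 -0.00513325  0.01567223] 0.010157721785723576
(array([ 0.    , -0.    , -0.2863]), array([ -7.5, 407.3,  -0.7]))
[306.19932432 288.94932432]
```

View pics/lift.png

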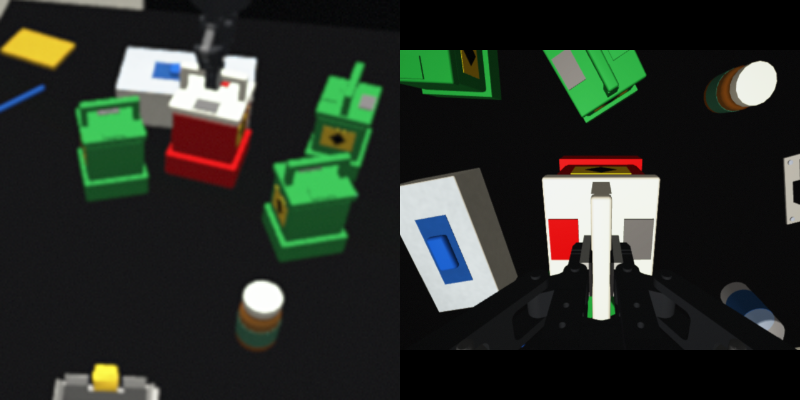

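Both views show the container held square and upright by the bar (about 4.6 N). It is clear of the greens and the jar. Next I move it over the bracket.

{"method": "carry_out", "body": {
  "increments": [0,0,0,0,20,0,5,0,0,0,-1,60,0,5,0,0,0,-2,105,0,5,0,0,0,-3,150,0,5,0,0,0,-4,195,0,5]
}}

```text
time_s: 6.3
tcp_pos: [0.5071, -0.0329, 0.2735]
tcp_rot: [[-0.985, 0.172, 0.001], [0.172, 0.985, 0.0], [-0.001, 0.0, -1.0]]
contact_force: [1.3, -0.5, -4.7]
opening: 0.0102
finger_force: 78.4
```

{"method": "carry_out", "body": {
  "increments": [0,0,-0.05,-1,45,0,5,0,0,-0.12,-2,90,0,5,0,0,-0.19,-3,135,0,5,0,0,-0.25,-3.5,180,0,5,0,0,-0.286,-3.5,210,0,5]
}}

```text
time_s: 6.8
tcp_pos: [0.5465, 0.176, 0.2732]
tcp_rot: [[-0.993, -0.118, 0.0], [-0.118, 0.993, 0.002], [-0.0, 0.002, -1.0]]
contact_force: [0.0, -1.4, -4.5]
opening: 0.0103
finger_force: 78.4
```

{"method": "carry_out", "body": {
  "increments": [0,0,0,0,0,0,5,0,0,0,0,0,0,5,0,0,0,0,0,0,5,0,0,0,0,0,0,5,0,0,0,0,0,0,5]
}}

```text
time_s: 7.3
tcp_pos: [0.5467, 0.1707, 0.2735]
tcp_rot: [[-0.994, -0.111, 0.0], [-0.111, 0.994, -0.0], [-0.0, -0.0, -1.0]]
contact_force: [0.2, 0.1, -4.9]
opening: 0.0105
finger_force: 78.4
```

Run:
```python
from h import *
S=capture("side");T=capture("top");W=capture("wrist");s=bot.state()
print(np.round(s["tcp_pos"],4),np.round(s["contact_force"],2)); print(inc([.547,.174,.274],96.5,s))
zb=s["tcp_pos"][2]-.154
r=[x for x in blobs(redm(S["image"]),100)]; print([(a,np.round(c)) for a,c,m in r])
for n,c in(("S",S),("T",T),("W",W)):
  for a,ce,m in blobs(yel(c["image"])): print(n,a,np.round(ce,1))
cv2.imwrite("pics/hov.png",np.hstack([cv2.resize(S["image"][180:420,200:440],(400,400)),cv2.copyMakeBorder(cv2.resize(W["image"],(400,300)),50,50,0,0,0)]))
```

```text
[0.5466 0.1713 0.2734] [ 0.55  0.56 -4.03]
(array([ 0.0001,  0.0002, -0.0011]), array([-0.7,  2.7, -0.6]))
[(np.int32(1755), array([299., 325.]))]
S 37 [436.4 170.9]
S 39 [448.2 173.6]
S 144 [298.4 362.8]
T 1267 [521.4 120.3]
T 94 [255.7 220.7]
W 195 [320.7 197.5]
```

View pics/hov.png

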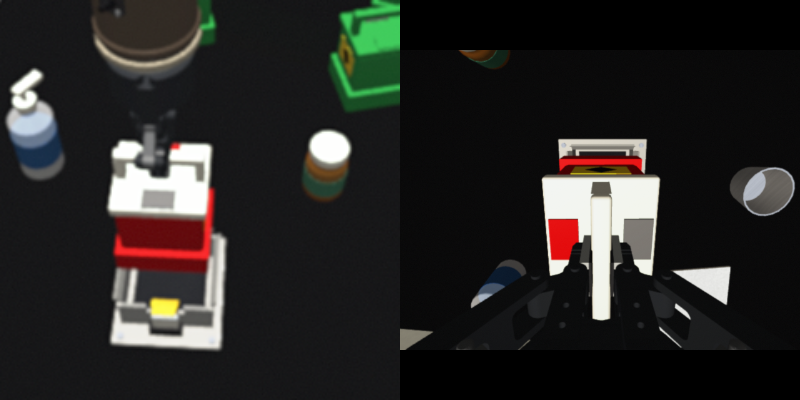

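Both views show the container upright and square over the bracket. I lower to just above the lips and measure the relative offset with the wrist and side cameras.

{"method": "carry_out", "body": {
  "increments": [0,0,0,0,2.5,10,5,0,0,0,0,2.5,22,5,0,0,0,0,2.5,35,5,0,0,0,0,2.5,35,5,0,0,0,0,2.5,35,5]
}}

```text
time_s: 7.95
tcp_pos: [0.546, 0.1741, 0.2376]
tcp_rot: [[-0.994, -0.113, -0.001], [-0.113, 0.994, -0.001], [0.001, -0.001, -1.0]]
contact_force: [0.4, 0.3, -4.2]
opening: 0.0105
finger_force: 78.4
```

Run:
```python
from h import *
S=capture("side");W=capture("wrist");s=bot.state();p=np.array(s["tcp_pos"]);zb=p[2]-.154
print(np.round(p,4),np.round(s["contact_force"],2)); print(inc([.547,.174,p[2]],96.5,s))
c6,s6=np.cos(np.radians(6.5)),np.sin(np.radians(6.5)); 
loc=lambda P:np.round(((P[:,:2]-p[:2])@np.array([[c6,-s6],[s6,c6]]))*1000,1)
im=W["image"]; b=im.max(2)>90; r=redm(im)
# extremes per row, near end of skirt and bracket base
for v in range(120,215,6):
    f=np.nonzero(b[v,200:440])[0]+200; g=np.nonzero(r[v,200:440])[0]+200
    print(v,(f.min(),f.max(),loc(plane(W,[[f.min(),v],[f.max(),v]],.008)).tolist()) if len(f) else 0,(g.min(),g.max(),loc(plane(W,[[g.min(),v],[g.max(),v]],zb+.038)).tolist()) if len(g)>3 else 0)
ims=S["image"]; cv2.imwrite("pics/low.png",np.hstack([cv2.resize(ims[240:420,230:370],(350,450)),cv2.resize(im[100:280,230:410],(450,450))]))
for a,ce,m in blobs(redm(ims),200):
    v,u=np.nonzero(m); print(a,ce,u.min(),u.max(),v.max())
for a,ce,m in blobs(yel(ims),60): print(ce, loc(tri(S,ce,S,ce)[0][None]) if 0 else loc(plane(S,[ce],.0635)))
```

```text
[0.5466 0.1742 0.2386] [ 0.51 -0.01 -4.8 ]
(array([ 0.0001,  0.0005, -0.0005]), array([-0.4, -0.3,  0. ]))
120 0 0
126 0 0
132 0 0
138 0 0
144 (np.int64(244), np.int64(397), [[-64.3, -73.7], [-64.3, 71.9]]) 0
150 (np.int64(244), np.int64(398), [[-58.7, -74.1], [-58.7, 73.2]]) 0
156 (np.int64(244), np.int64(398), [[-53.1, -74.5], [-53.2, 73.6]]) 0
162 (np.int64(245), np.int64(397), [[-47.5, -73.9], [-47.5, 73.0]]) 0
168 (np.int64(245), np.int64(397), [[-41.8, -74.2], [-41.8, 73.3]]) 0
174 (np.int64(245), np.int64(396), [[-36.0, -74.6], [-36.0, 72.7]]) (np.int64(256), np.int64(386), [[-50.1, -43.3], [-50.1, 42.7]])
180 (np.int64(246), np.int64(396), [[-30.2, -74.0], [-30.2, 73.1]]) (np.int64(256), np.int64(386), [[-46.2, -43.5], [-46.2, 42.9]])
186 (np.int64(246), np.int64(396), [[-24.3, -74.4], [-24.3, 73.5]]) (np.int64(256), np.int64(386), [[-42.2, -43.7], [-42.2, 43.1]])
192 (np.int64(246), np.int64(395), [[-18.4, -74.8], [-18.4, 72.9]]) (np.int64(256), np.int64(386), [[-38.2, -44.0], [-38.2, 43.4]])
198 (np.int64(247), np.int64(395), [[-12.4, -74.2], [-12.4, 73.3]]) 0
204 (np.int64(228), np.int64(414), [[-6.3, -93.6], [-6.3, 92.7]]) 0
210 (np.int64(227), np.int64(415), [[-0.2, -95.1], [-0.2, 94.2]]) 0
1544 [300.04598446 337.03044041] 272 328 353
[298.40277778 362.79166667] [[-0.2 52.5]]
```

View pics/low.png

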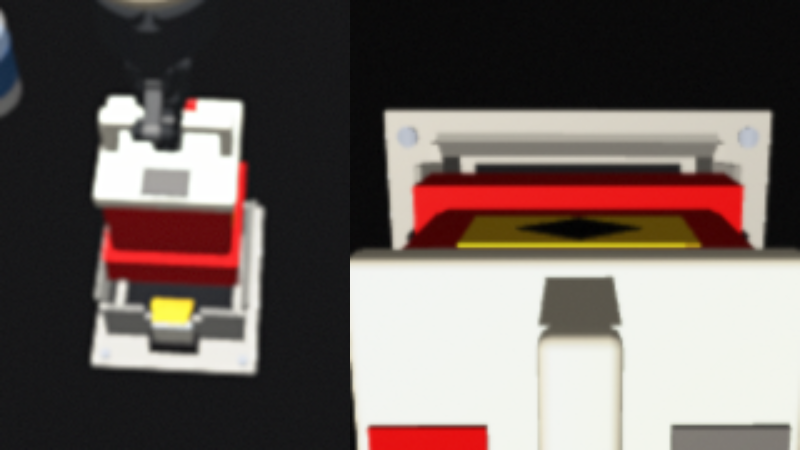

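Alignment is within about 1 mm: the base centre is at y≈−0.5, the skirt centre at −0.3, their near edges at −65 and −50 as they should be. The yaw matches too. I descend in small steps.

{"method": "carry_out", "body": {
  "increments": [0,0,0,0,0,5,5,0,0,0,0,0,10,5,0,0,0,0,0,15,5,0,0,0,0,0,18,5,0,0,0,0,0,18,5]
}}

```text
time_s: 8.55
tcp_pos: [0.546, 0.1741, 0.2197]
tcp_rot: [[-0.994, -0.113, -0.001], [-0.113, 0.994, -0.0], [0.001, -0.0, -1.0]]
contact_force: [-0.6, 0.4, -4.6]
opening: 0.0105
finger_force: 78.4
```

{"method": "carry_out", "body": {
  "increments": [0,0,0,0,0,2,5,0,0,0,0,0,4,5,0,0,0,0,0,6,5,0,0,0,0,0,8,5,0,0,0,0,0,8,5]
}}

```text
time_s: 9.05
tcp_pos: [0.5461, 0.1742, 0.212]
tcp_rot: [[-0.994, -0.113, -0.0], [-0.113, 0.994, -0.0], [0.0, -0.0, -1.0]]
contact_force: [0.0, 0.5, -4.6]
opening: 0.0107
finger_force: 78.5
```

{"method": "carry_out", "body": {
  "increments": [0,0,0,0,0,2,5,0,0,0,0,0,4,5,0,0,0,0,0,6,5,0,0,0,0,0,6,5,0,0,0,0,0,6,5]
}}

```text
time_s: 9.55
tcp_pos: [0.5465, 0.1742, 0.2065]
tcp_rot: [[-0.994, -0.113, 0.001], [-0.113, 0.994, 0.0], [-0.001, 0.0, -1.0]]
contact_force: [0.6, -0.4, -0.1]
opening: 0.0103
finger_force: 79.1
```

{"method": "carry_out", "body": {
  "increments": [0,0,0,0,0,2,5,0,0,0,0,0,4,5,0,0,0,0,0,6,5,0,0,0,0,0,6,5,0,0,0,0,0,6,5]
}}

```text
time_s: 10.05
tcp_pos: [0.546, 0.1741, 0.1998]
tcp_rot: [[-0.994, -0.113, -0.001], [-0.113, 0.994, -0.0], [0.001, -0.0, -1.0]]
contact_force: [1.0, 0.0, -3.5]
opening: 0.0103
finger_force: 78.7
```

{"method": "carry_out", "body": {
  "increments": [0,0,0,0,0,4,5,0,0,0,0,0,8,5,0,0,0,0,0,12,5,0,0,0,0,0,15,5,0,0,0,0,0,15,5]
}}

```text
time_s: 10.55
tcp_pos: [0.5458, 0.1741, 0.1845]
tcp_rot: [[-0.994, -0.113, -0.001], [-0.113, 0.994, -0.001], [0.001, -0.0, -1.0]]
contact_force: [0.6, -0.2, -6.9]
opening: 0.0101
finger_force: 78.2
```

{"method": "carry_out", "body": {
  "increments": [0,0,0,0,0,4,5,0,0,0,0,0,8,5,0,0,0,0,0,12,5,0,0,0,0,0,15,5,0,0,0,0,0,15,5]
}}

```text
time_s: 11.05
tcp_pos: [0.546, 0.1741, 0.1697]
tcp_rot: [[-0.994, -0.113, -0.001], [-0.113, 0.994, -0.0], [0.001, -0.0, -1.0]]
contact_force: [0.6, -0.5, -6.2]
opening: 0.0104
finger_force: 78.3
```

```bash
cat >> h.py <<'E'
def avg(n=8):
    L=[]
    for i in range(n): capture("wrist"); s=bot.state(); L.append(np.r_[s["tcp_pos"],s["contact_force"]])
    return np.round(np.mean(L,0),4),np.round(np.ptp(np.array(L),0),4)
E
python3 -c "
from h import *
print(*avg())"
```

```text
[ 0.546   0.1741  0.1699  0.4668 -0.036  -7.9602] [1.0000e-04 1.0000e-04 3.0000e-04 1.1315e+00 1.4736e+00 2.4832e+00]
```

{"method": "carry_out", "body": {
  "increments": [0,0,0,0,0,1,5,0,0,0,0,0,2,5,0,0,0,0,0,3,5,0,0,0,0,0,4,5,0,0,0,0,0,4,5]
}}

```text
time_s: 11.95
tcp_pos: [0.5465, 0.1742, 0.1664]
tcp_rot: [[-0.994, -0.113, 0.0], [-0.113, 0.994, 0.0], [-0.0, 0.0, -1.0]]
contact_force: [1.5, 0.1, -2.2]
opening: 0.0105
finger_force: 79.0
```

{"method": "carry_out", "body": {
  "increments": [0,0,0,0,0,1,5,0,0,0,0,0,2,5,0,0,0,0,0,3,5,0,0,0,0,0,3,5,0,0,0,0,0,3,5]
}}

```text
time_s: 12.45
tcp_pos: [0.5462, 0.1742, 0.1631]
tcp_rot: [[-0.994, -0.113, -0.0], [-0.113, 0.994, -0.0], [0.0, -0.0, -1.0]]
contact_force: [0.1, 0.2, -5.6]
opening: 0.0107
finger_force: 78.4
```

{"method": "carry_out", "body": {
  "increments": [0,0,0,0,0,0.5,5,0,0,0,0,0,1,5,0,0,0,0,0,1,5,0,0,0,0,0,1,5,0,0,0,0,0,1,5]
}}

```text
time_s: 12.95
tcp_pos: [0.5463, 0.1742, 0.1623]
tcp_rot: [[-0.994, -0.113, 0.0], [-0.113, 0.994, 0.0], [-0.0, 0.0, -1.0]]
contact_force: [0.1, -0.3, -5.1]
opening: 0.0102
finger_force: 78.5
```

```bash
python3 -c "
from h import *
print(*avg())
S=capture('side'); print([(a,np.round(c,1)) for a,c,m in blobs(yel(S['image']),20)])
T=capture('top'); print([(a,np.round(c,1)) for a,c,m in blobs(yel(T['image']),20)])
"
```

```text
[ 0.5463  0.1742  0.1623 -0.0336 -0.0218 -4.5674] [0.0000e+00 0.0000e+00 1.0000e-04 1.8741e+00 1.1784e+00 1.4202e+00]
[(np.int32(206), array([251.4, 114.6])), (np.int32(40), array([436.4, 171. ])), (np.int32(41), array([448.1, 173.6])), (np.int32(136), array([298.5, 362.9]))]
[(np.int32(1266), array([521.4, 120.3])), (np.int32(82), array([256.3, 220.6]))]
```

The force now equals the bare weight and both tabs are back at their first pixels, so the latches seem to have snapped in. I press slightly on the pad, then begin the pull in fine steps.

{"method": "carry_out", "body": {
  "increments": [0,0,0,0,0,0.5,5,0,0,0,0,0,1,5,0,0,0,0,0,1.5,5,0,0,0,0,0,1.5,5,0,0,0,0,0,1.5,5]
}}

```text
time_s: 13.95
tcp_pos: [0.5464, 0.1741, 0.161]
tcp_rot: [[-0.994, -0.113, 0.0], [-0.113, 0.994, 0.0], [-0.0, 0.0, -1.0]]
contact_force: [-0.8, -1.0, -1.1]
opening: 0.0105
finger_force: 79.0
```

```bash
python3 -c "
from h import *
print(*avg(5))"
```

```text
[ 0.5464  0.1741  0.161  -0.6875 -0.7806 -0.9115] [0.0000e+00 1.0000e-04 1.0000e-04 9.5460e-01 1.5215e+00 6.7650e-01]
```

{"method": "carry_out", "body": {
  "increments": [0,0,0,0,0,-0.5,5,0,0,0,0,0,-1,5,0,0,0,0,0,-1.5,5,0,0,0,0,0,-2,5,0,0,0,0,0,-2,5]
}}

```text
time_s: 14.7
tcp_pos: [0.5461, 0.1744, 0.1626]
tcp_rot: [[-0.994, -0.113, -0.0], [-0.113, 0.994, 0.0], [0.0, 0.0, -1.0]]
contact_force: [-0.2, -0.5, -5.7]
opening: 0.0103
finger_force: 78.5
```

```bash
python3 -c "
from h import *
print(*avg(5))"
```

```text
[ 5.4620e-01  1.7430e-01  1.6270e-01  4.3000e-03  2.3540e-01 -4.8824e+00] [1.000e-04 1.000e-04 1.000e-04 7.634e-01 9.250e-01 6.606e-01]
```

{"method": "carry_out", "body": {
  "increments": [0,0,0,0,0,-0.3,5,0,0,0,0,0,-0.6,5,0,0,0,0,0,-1,5,0,0,0,0,0,-1,5,0,0,0,0,0,-1,5]
}}

```text
time_s: 15.45
tcp_pos: [0.5463, 0.1742, 0.1638]
tcp_rot: [[-0.994, -0.113, 0.0], [-0.113, 0.994, 0.0], [-0.0, 0.0, -1.0]]
contact_force: [0.1, -0.9, -5.4]
opening: 0.0101
finger_force: 78.5
```

{"method": "carry_out", "body": {
  "increments": [0,0,0,0,0,-0.3,5,0,0,0,0,0,-0.5,5,0,0,0,0,0,-0.5,5,0,0,0,0,0,-0.5,5,0,0,0,0,0,-0.5,5]
}}

```text
time_s: 15.95
tcp_pos: [0.5463, 0.1742, 0.1643]
tcp_rot: [[-0.994, -0.113, 0.0], [-0.113, 0.994, 0.0], [-0.0, 0.0, -1.0]]
contact_force: [0.2, -0.1, -4.1]
opening: 0.0103
finger_force: 78.5
```

```bash
python3 -c "
from h import *
print(*avg(5))"
```

```text
[ 0.5463  0.1742  0.1643 -0.4834 -0.0083 -4.3922] [0.0000e+00 0.0000e+00 1.0000e-04 1.1098e+00 1.0798e+00 8.2940e-01]
```

{"method": "carry_out", "body": {
  "increments": [0,0,0,0,0,-0.3,5,0,0,0,0,0,-0.5,5,0,0,0,0,0,-0.5,5,0,0,0,0,0,-0.5,5,0,0,0,0,0,-0.5,5]
}}

```text
time_s: 16.7
tcp_pos: [0.5463, 0.1742, 0.1648]
tcp_rot: [[-0.994, -0.113, 0.0], [-0.113, 0.994, 0.0], [-0.0, 0.0, -1.0]]
contact_force: [-0.5, 0.6, -4.0]
opening: 0.0104
finger_force: 78.5
```

{"method": "carry_out", "body": {
  "increments": [0,0,0,0,0,-0.3,5,0,0,0,0,0,-0.5,5,0,0,0,0,0,-0.5,5,0,0,0,0,0,-0.5,5,0,0,0,0,0,-0.5,5]
}}

```text
time_s: 17.2
tcp_pos: [0.5463, 0.1742, 0.1653]
tcp_rot: [[-0.994, -0.113, -0.0], [-0.113, 0.994, 0.0], [0.0, 0.0, -1.0]]
contact_force: [0.0, -0.4, -4.2]
opening: 0.0105
finger_force: 78.5
```

```bash
python3 -c "
from h import *
print(*avg(5))"
```

```text
[ 0.5463  0.1742  0.1653  0.085  -0.1156 -4.935 ] [0.0000e+00 1.0000e-04 0.0000e+00 5.6100e-01 1.5337e+00 1.3536e+00]
```

{"method": "carry_out", "body": {
  "increments": [0,0,0,0,0,-0.3,5,0,0,0,0,0,-0.5,5,0,0,0,0,0,-0.5,5,0,0,0,0,0,-0.5,5,0,0,0,0,0,-0.5,5]
}}

```text
time_s: 17.95
tcp_pos: [0.5463, 0.1742, 0.1657]
tcp_rot: [[-0.994, -0.113, -0.0], [-0.113, 0.994, -0.0], [0.0, -0.0, -1.0]]
contact_force: [-0.8, -0.1, -5.8]
opening: 0.0105
finger_force: 78.3
```

{"method": "carry_out", "body": {
  "increments": [0,0,0,0,0,-0.3,5,0,0,0,0,0,-0.5,5,0,0,0,0,0,-0.5,5,0,0,0,0,0,-0.5,5,0,0,0,0,0,-0.5,5]
}}

```text
time_s: 18.45
tcp_pos: [0.5462, 0.1741, 0.1662]
tcp_rot: [[-0.994, -0.113, -0.0], [-0.113, 0.994, -0.0], [0.0, -0.0, -1.0]]
contact_force: [0.1, -1.2, -8.9]
opening: 0.011
finger_force: 78.0
```

```bash
python3 -c "
from h import *
print(*avg(5))"
```

```text
[ 0.5462  0.1741  0.1662  0.3216 -1.1416 -8.8312] [0.0000e+00 1.0000e-04 0.0000e+00 1.2849e+00 1.1662e+00 1.4167e+00]
```

Latch contact began at about 3.8 mm of lift, and the pull is now about 4 N. I ramp it toward 12 N.

{"method": "carry_out", "body": {
  "increments": [0,0,0,0,0,-0.2,5,0,0,0,0,0,-0.4,5,0,0,0,0,0,-0.5,5,0,0,0,0,0,-0.5,5,0,0,0,0,0,-0.5,5]
}}

```text
time_s: 19.2
tcp_pos: [0.5462, 0.174, 0.1667]
tcp_rot: [[-0.994, -0.113, -0.0], [-0.113, 0.994, -0.0], [0.0, -0.0, -1.0]]
contact_force: [0.7, -2.3, -11.5]
opening: 0.0106
finger_force: 77.8
```

```bash
python3 -c "
from h import *
print(*avg(5))"
```

```text
[  0.5462   0.1741   0.1667   0.673   -2.2325 -11.6068] [0.     0.     0.     0.9535 1.2884 1.1584]
```

{"method": "carry_out", "body": {
  "increments": [0,0,0,0,0,-0.3,5,0,0,0,0,0,-0.6,5,0,0,0,0,0,-0.9,5,0,0,0,0,0,-0.9,5,0,0,0,0,0,-0.9,5]
}}

```text
time_s: 19.95
tcp_pos: [0.5461, 0.1741, 0.1674]
tcp_rot: [[-0.994, -0.113, -0.001], [-0.113, 0.994, -0.0], [0.001, -0.0, -1.0]]
contact_force: [0.2, -2.1, -16.5]
opening: 0.0104
finger_force: 77.7
```

```bash
python3 -c "
from h import *
print(*avg(10))"
```

```text
[  0.5461   0.1741   0.1675   0.5303  -2.2713 -17.6361] [1.0000e-04 1.0000e-04 2.0000e-04 1.2027e+00 1.2398e+00 2.1425e+00]
```

The pull is 12.9 N. I ease it by 0.1 mm and hold for over 2 s.

{"method": "carry_out", "body": {
  "increments": [0,0,0,0,0,0.1,5,0,0,0,0,0,0.1,5,0,0,0,0,0,0.1,5,0,0,0,0,0,0.1,5,0,0,0,0,0,0.1,5]
}}

```text
time_s: 20.95
tcp_pos: [0.5463, 0.1741, 0.1676]
tcp_rot: [[-0.994, -0.113, -0.0], [-0.113, 0.994, -0.0], [0.0, -0.0, -1.0]]
contact_force: [0.1, -1.9, -18.2]
opening: 0.0104
finger_force: 77.7
```

{"method": "carry_out", "body": {
  "increments": [0,0,0,0,0,0,5,0,0,0,0,0,0,5,0,0,0,0,0,0,5,0,0,0,0,0,0,5,0,0,0,0,0,0,5]
}}

```text
time_s: 21.45
tcp_pos: [0.5463, 0.1742, 0.1676]
tcp_rot: [[-0.994, -0.113, 0.0], [-0.113, 0.994, 0.0], [-0.0, 0.0, -1.0]]
contact_force: [-0.3, -2.6, -18.6]
opening: 0.0105
finger_force: 77.7
```

{"method": "carry_out", "body": {
  "increments": [0,0,0,0,0,0,5,0,0,0,0,0,0,5,0,0,0,0,0,0,5,0,0,0,0,0,0,5,0,0,0,0,0,0,5]
}}

```text
time_s: 21.95
tcp_pos: [0.5463, 0.1742, 0.1676]
tcp_rot: [[-0.994, -0.113, 0.0], [-0.113, 0.994, -0.0], [-0.0, -0.0, -1.0]]
contact_force: [0.7, -1.3, -18.2]
opening: 0.0102
finger_force: 77.7
```

{"method": "carry_out", "body": {
  "increments": [0,0,0,0,0,0,5,0,0,0,0,0,0,5,0,0,0,0,0,0,5,0,0,0,0,0,0,5,0,0,0,0,0,0,5]
}}

```text
time_s: 22.45
tcp_pos: [0.5463, 0.1742, 0.1676]
tcp_rot: [[-0.994, -0.113, 0.0], [-0.113, 0.994, 0.0], [-0.0, -0.0, -1.0]]
contact_force: [0.2, -2.9, -18.1]
opening: 0.0104
finger_force: 77.7
```

{"method": "carry_out", "body": {
  "increments": [0,0,0,0,0,0,5,0,0,0,0,0,0,5,0,0,0,0,0,0,5,0,0,0,0,0,0,5,0,0,0,0,0,0,5]
}}

```text
time_s: 22.95
tcp_pos: [0.5463, 0.1742, 0.1676]
tcp_rot: [[-0.994, -0.113, 0.0], [-0.113, 0.994, 0.0], [-0.0, 0.0, -1.0]]
contact_force: [1.1, -3.1, -18.9]
opening: 0.0106
finger_force: 77.7
```

```bash
python3 -c "
from h import *
print(*avg(12))"
```

```text
[  0.5463   0.1742   0.1676  -0.1709  -2.6449 -18.3853] [0.     0.     0.     1.4958 1.3063 1.8773]
```

The pull has held steady at about 13.7 N, within the band. To match the stated 12 N, I ease it another 0.3 mm and hold 2 s more.

{"method": "carry_out", "body": {
  "increments": [0,0,0,0,0,0.1,5,0,0,0,0,0,0.2,5,0,0,0,0,0,0.3,5,0,0,0,0,0,0.3,5,0,0,0,0,0,0.3,5]
}}

```text
time_s: 24.05
tcp_pos: [0.5464, 0.1743, 0.1674]
tcp_rot: [[-0.994, -0.113, 0.0], [-0.113, 0.994, 0.0], [-0.0, 0.0, -1.0]]
contact_force: [-0.4, -2.5, -17.2]
opening: 0.0108
finger_force: 77.9
```

```bash
python3 -c "
from h import *
print(*avg(45))"
```

```text
[  0.5463   0.1742   0.1673   0.0589  -2.7197 -16.3287] [1.0000e-04 1.0000e-04 1.0000e-04 2.2433e+00 1.8460e+00 2.0942e+00]
```

Pull held at 11.7 N for 2.25 s. Now I let it down.

{"method": "carry_out", "body": {
  "increments": [0,0,0,0,0,1,5,0,0,0,0,0,2,5,0,0,0,0,0,3,5,0,0,0,0,0,4,5,0,0,0,0,0,4.5,5]
}}

```text
time_s: 26.8
tcp_pos: [0.5471, 0.1749, 0.1635]
tcp_rot: [[-0.994, -0.113, 0.002], [-0.113, 0.994, 0.001], [-0.002, 0.001, -1.0]]
contact_force: [-0.5, -0.8, -4.7]
opening: 0.0103
finger_force: 79.6
```

{"method": "carry_out", "body": {
  "increments": [0,0,0,0,0,0.5,5,0,0,0,0,0,1,5,0,0,0,0,0,1,5,0,0,0,0,0,1,5,0,0,0,0,0,1,5]
}}

```text
time_s: 27.3
tcp_pos: [0.5464, 0.1743, 0.1619]
tcp_rot: [[-0.994, -0.113, 0.0], [-0.113, 0.994, 0.0], [-0.0, 0.0, -1.0]]
contact_force: [-0.5, -0.3, -4.8]
opening: 0.0102
finger_force: 79.7
```

```bash
python3 -c "
from h import *
print(*avg(6))"
```

```text
[ 0.5464  0.1743  0.1619  0.447   0.1583 -4.0065] [1.0000e-04 0.0000e+00 1.0000e-04 1.4071e+00 8.3420e-01 1.5945e+00]
```

It is at the pad. Open and rise.

{"method": "carry_out", "body": {
  "increments": [0,0,0,0,0,0.3,5,0,0,0,0,0,0.5,5,0,0,0,0,0,0.5,20,0,0,0,0,0,0.5,30,0,0,0,0,0,0.5,40]
}}

```text
time_s: 28.1
tcp_pos: [0.5466, 0.1743, 0.1616]
tcp_rot: [[-0.994, -0.113, 0.001], [-0.113, 0.994, 0.0], [-0.001, 0.0, -1.0]]
contact_force: [0.1, -0.4, -0.4]
opening: 0.0341
finger_force: 0.0
```

{"method": "carry_out", "body": {
  "increments": [0,0,0,0,0,0,60,0,0,0,0,0,0,60,0,0,0,0,0,0,60,0,0,0,0,0,0,60,0,0,0,0,0,-5,60]
}}

```text
time_s: 28.6
tcp_pos: [0.5459, 0.1741, 0.1659]
tcp_rot: [[-0.994, -0.113, -0.001], [-0.113, 0.994, -0.0], [0.001, -0.0, -1.0]]
contact_force: [0.4, -0.1, 0.8]
opening: 0.0512
finger_force: 0.0
```

{"method": "carry_out", "body": {
  "increments": [0,0,0,0,0,-15,60,0,0,0,0,0,-35,60,0,0,0,0,0,-60,60,0,0,0,0,0,-85,60,0,0,0,0,0,-100,60]
}}

```text
time_s: 29.1
tcp_pos: [0.5469, 0.1743, 0.2688]
tcp_rot: [[-0.994, -0.113, 0.002], [-0.113, 0.994, 0.001], [-0.002, 0.001, -1.0]]
contact_force: [0.2, -0.4, -1.0]
opening: 0.0513
finger_force: 0.0
```

{"method": "carry_out", "body": {
  "increments": [0,0,0,0,0,0,60,0,0,0,0,0,0,60,0,0,0,0,0,0,60,0,0,0,0,0,0,60,0,0,0,0,0,0,60]
}}

```text
time_s: 29.6
tcp_pos: [0.546, 0.1741, 0.2656]
tcp_rot: [[-0.994, -0.113, -0.001], [-0.113, 0.994, -0.001], [0.001, -0.0, -1.0]]
contact_force: [0.3, 0.9, -0.5]
opening: 0.0512
finger_force: 0.0
```

Run:
```python
from h import *
S=capture("side");W=capture("wrist");T=capture("top");s=bot.state();print(s["contact_force"],s["finger_force"],s["opening"])
for c in(S,T): print([(a,np.round(x,1)) for a,x,m in blobs(yel(c["image"]),20)])
cv2.imwrite("pics/end.png",np.hstack([cv2.resize(S["image"][200:420,200:420],(400,400)),cv2.copyMakeBorder(cv2.resize(W["image"],(400,300)),50,50,0,0,0)]))
```

```text
[ 0.29062332 -0.03337817  0.90622917] 0.0 0.05079266597808256
[(np.int32(37), array([436.4, 170.9])), (np.int32(40), array([448.1, 173.7])), (np.int32(137), array([298.5, 362.9]))]
[(np.int32(1267), array([521.4, 120.3])), (np.int32(84), array([256.2, 220.5]))]
```

View pics/end.png

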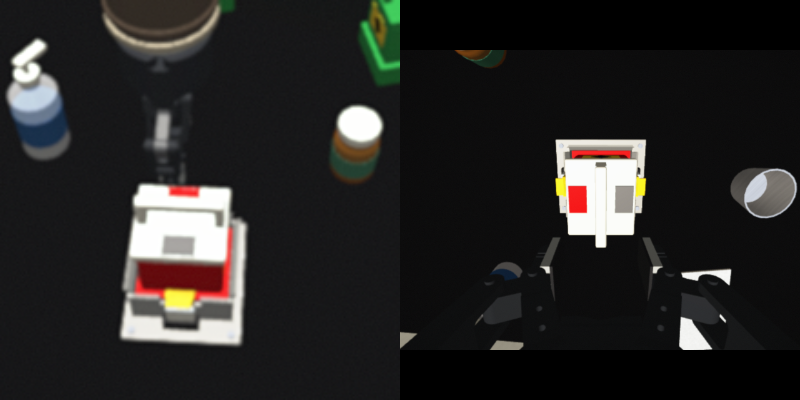

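The container stands upright and low in the bracket. Both yellow tabs, at (561,187) and (641,187) in the right half, are symmetric and sprung in. The gripper is clear, so I hand the job in.

```bash
python3 -c "
from rig import bot
print(bot.close_job())"
```

```text
the job is handed in; nothing more can be done
None
```

The red container is locked upright in the bracket and was pulled by its handle at 11.7 N above its weight for 2.25 s (after about 2.5 s at 13–14 N); it was then let down, released and handed in, and `close_job()` returned no verdict.

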